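# Level the little shelf: level into the corner, press and turn the foot

## Robot

A 6-joint arm with a two-finger parallel gripper is mounted at the origin on a cart in front of the work surface, level with it; the furniture and walls round the work are solid. World frame = base frame: x ahead of the robot, y to its left, z up, the work surface at z = 0. Lengths are in m, angles in rad, forces in N, time in s.
With the tool pointing down it reaches from about 0.25 to 0.725 m from the base axis. Payload 9.7 kg.
Tool frame: the origin (TCP) lies at the very end of the fingers, on their centre line; the grasp point (between the pads) lies 19 mm behind it (ctrl.grasp_offset is the z of the grasp point in the tool frame, in m); z points along the fingers, y is the direction in which the jaws open and shut (so a half turn about z gives the same grasp; the last joint's range is limited). The gripper opens to 85 mm and grips with 20 to 120 N. Pads are 22 mm wide; open, the fingers measure 114 mm over their backs; the gripper's body (76 mm by 85 mm) begins 54 mm behind the grasp point. The pads swing forward as they close: fully open they stand 13 mm farther back than shut.
Start: joints at [1.123, 0.087, 0.176, 1.66, 0, 1.571], TCP at [0.238, 0.496, 0.231] pointing down, gripper open.
Joint ranges: [-3.13, 3.13], [-0.85, 1.81], [-1.15, 1.24], [-2.2, 2.28], [-1.44, 1.52], [-3.14, 3.14]. Speed limits (rad/s): [2.22, 2.22, 2.57, 3.14, 3.14, 3.14].

## Interface

Orientations are given as a rotation vector (axis times angle).
In Python, from workcell import ctrl gives the robot as it stands. The module is installed in compiled form; this text tells all that it offers.
- The arm moves only by the tool play_rows, never from a script. Its argument "series" is a list of rows, each an object with "offset": the shift along the tool's x, y, z in m, a list of three; "rotation": the turn, a rotation vector about the tool's x, y, z in rad, a list of three; "gripper": the finger opening in m, from 0 to 0.0854. In form: [{"offset": [dx, dy, dz], "rotation": [rx, ry, rz], "gripper": gripper}, ...]. A call has 1 to 10 rows; each row shifts and turns the pose as measured when the row begins, along the tool's axes as they then stand; what a row does not reach is not made up. A row lasts 1/12 s, in which the tool goes at most 41.7 mm and 7.16 degrees, less where a joint would pass 70% of its speed; a pose out of reach is approached as far as the arm can. A call with a gripper value outside its range is refused whole. The fingers move at their own pace and stop on an object; the grip force is fixed at half the most. Time passes only in rows, so rows that do not move let the fingers close. It gives the time, the measured TCP pose, the force and the opening at its end, in the units of the state.
- ctrl.get_state(): the state, without advancing time (a new reading comes with each control period).
- ctrl.snapshot(name): name is "scene" or "top"; returns a dict with "color" (480x640x3 uint8, red, green, blue), "depth" (480x640 float32, m along the optical axis (not along the pixel's ray), 0 where there is no reading), "camera_matrix" (3x3 intrinsics, pixels), "R" (3x3) and "t" (3): a world point X has camera coordinates R X + t. Camera axes: x right, y down, z forward; pixel columns grow to the right and rows downward; lengths in m; the calibration is good to about 2 mm. A picture is of the moment at which its call begins.
- ctrl.job_done(): hands the job in, once; it reports no verdict.
The state is a dict: "time_s": time; "q": joint angles; "joint_velocities": joint speeds; "joint_efforts": joint torques, N m; "tool_pos": TCP position; "eef_rot": TCP orientation; "ft_force": force on the tool from outside, world axes, zero at the start; "ft_torque": the same for the moment, N m; "width": opening from 0.0 (shut) to 1.0 (fully open).
Only numpy, scipy, OpenCV 4.12 (cv2) and the standard library are available. Lean on these libraries where they do the work, as an engineer would, in place of code of your own. Each camera call takes 0.05 s, during which the arm holds its last target. There are 200 camera calls.

## Task

A spirit level lies askew on the small tilting shelf: push it square and flush into the corner of the shelf's two raised fences. Then grip the round knob of the sprung levelling foot, press it down until that end of the shelf is home on its stop, and turn it until the bubble is centred between the two lines of the vial. Finish holding: still gripping the knob and pressing it down, the bubble centred and the level still in its corner; leave the things standing around where they are.

Things in the scene. Friction and masses are not known exactly. Their poses are not given: they have to be found in the camera images.
- stand: fixed steel base under the shelf. Origin on the worktop under the shelf's middle; y along the shelf (380 mm, knob end at -y), x across it (200 mm, far side +x). The plywood shelf's top is 55 mm above the worktop when level; it rocks about a pivot bar along x at y = +60, 45 mm high, and starts tilted by 0.02 to 0.055 rad, knob end high
- corner (a point): inner corner of the shelf's two wooden fences, on the shelf's top; axes as the stand's, tilting with the shelf. The long fence (346 mm) runs along y at this x, the end fence (160 mm) along x at this y (inner faces); both 16 mm high, 12 mm thick; the free shelf lies to -x and -y. With the level home its origin is at x = -14, y = -90 mm from here
- level: loose spirit level on the shelf: grey aluminium bar with black end caps, 28 x 180 x 42 mm (x, y, z), 0.3 kg. Origin: centre of its underside; y along its length. It starts 35 to 80 mm off the long fence and 10 to 45 mm off the end fence, turned up to 0.2 rad. The vial is a green window amid its top with two black lines 21 mm apart; the pale bubble is 16 mm long
- bubble_pos (a joint): where the bubble is along the level's y axis, m: 0 centred between the lines, plus towards the level's +y end (the end fence, away from the knob), limits -0.018 and +0.018 (it starts at the -y limit, as the knob end floats high). It runs to the higher end, 1.0 mm per 0.001 rad of tilt, and settles in about 1 s. Bubble at plus: turn the knob clockwise
- knob_top (a point): centre of the top face of the round black knob of the levelling foot: 36 mm wide, 30 mm grip height, top 35 mm above the shelf, 165 mm from the shelf's middle towards -y, 225 mm from the pivot. Turns 2.6 rad either way from its start, about 0.08 Nm; at most 1.15 rad is needed. Seen from above, clockwise lifts this end of the shelf (and the knob) 3.5 mm per rad; the other way lowers it
- knob: the same knob; origin on its axis at the shelf's top, 35 mm under its top face; turns about its z axis. Clockwise from above moves the bubble towards the level's -y (to the knob) by 15.4 mm per rad
- shelf_float (a joint): how far the sprung foot lifts the knob end of the shelf off its stop, rad: 0.038 left alone (8.5 mm at the knob), 0 pressed home; about 3 N on the knob starts it and 7 N bring it home, then the stop is firm (slightly negative when pressed harder, about 0.001 rad or less per 5 N)
- pepper_mill: bystander: small mill, 44 mm wide, 90 mm tall, standing on the shelf at the near end away from the knob; origin centre of its underside
- jar_a: bystander: spice jar with red cap, 45 mm wide, 106 mm tall, behind the shelf; origin centre of its underside
- jar_b: bystander: spice jar with white cap, 47 mm wide, 98 mm tall, behind the shelf; origin centre of its underside
- tea_box: bystander: carton, 48 x 63 x 126 mm, behind the shelf; origin centre of its underside
- peeler: bystander: peeler, 170 mm long, 18 mm high, lying in front of the shelf; origin centre of its underside
- garlic: bystander: garlic bulb, 60 mm wide, 58 mm high, in front of the shelf; origin centre of its underside

How it is judged:
By the outcome, as a careful person would: the job done as asked, in the order asked, and still so for the second after the job is handed in, while the arm keeps its last pose, push and grip.
It also fails if it takes over 54 s, if anything falls off the work surface, if the arm or the gripper's body presses on something with over 40 N, if the wrist force passes 120 N, or if a joint passes its speed limit or range.

## Working session

There is one attempt and no reset: what is moved stays moved. The work goes in short steps, Python scripts to look and compute and a tool call to move; the robot and the scene stay as the last step left them, time stands still between calls to the robot, and variables do not carry over. Pictures are saved under pics/ and viewed, about 8 in all and at most 12, crops included, and the job is handed in when it is done.

Besides the shell and the picture viewer there is one more tool, called after "Call:" in YAML: its name, and indented under it one key for each argument. play_rows: Moves the arm, as the interface text tells. Its arguments: {"type":"object","properties":{"series":{"type":"array"}},"required":["series"]}

```bash
mkdir -p pics
cat > h.py <<'E'
import numpy as np, cv2
from scipy.spatial.transform import Rotation as Ro
from workcell import ctrl
def snap(n,save=None):
    s=ctrl.snapshot(n)
    if save: cv2.imwrite('pics/'+save+'.png',s['color'][:,:,::-1])
    return s
def pts(s):
    K=s['camera_matrix'];d=s['depth'];v,u=np.mgrid[:480,:640]
    c=np.stack([(u-K[0,2])/K[0,0]*d,(v-K[1,2])/K[1,1]*d,d],-1)
    return (c-s['t'])@s['R']
def ray(s,u,v,z):
    K=s['camera_matrix'];o=-s['R'].T@s['t'];r=s['R'].T@np.linalg.inv(K)@np.array([u,v,1.])
    return o+r*(z-o[2])/r[2]
def st():
    s=ctrl.get_state()
    print({k:np.round(s[k],4).tolist() for k in ['time_s','q','tool_pos','eef_rot','ft_force','width']})
    print(np.round(Ro.from_rotvec(s['eef_rot']).as_matrix(),3).tolist())
E
python3 - <<'E'
from h import *
st();print(ctrl.grasp_offset)
for n in('scene','top'):
    s=snap(n,n+'0');print(n,(-s['R'].T@s['t']).round(3),s['R'].round(3).tolist(),s['camera_matrix'].round(1).tolist())
    np.savez('pics/'+n+'0.npz',**s)
E
```

```text
{'time_s': 0.0, 'q': [1.123, 0.0874, 0.1751, 1.6598, 0.0, 1.5708], 'tool_pos': [0.238, 0.4956, 0.2306], 'eef_rot': [-0.6975, -3.0629, 0.0021], 'ft_force': [0.1176, -0.023, -0.474], 'width': 0.9987}
[[-0.901, 0.433, -0.001], [0.433, 0.901, -0.001], [0.0, -0.001, -1.0]]
-0.0187
scene [0.564 0.535 0.892] [[-1.0, 0.026, -0.006], [0.025, 0.827, -0.562], [-0.01, -0.562, -0.827]] [[612.8, 0.0, 322.6], [0.0, 612.8, 242.6], [0.0, 0.0, 1.0]]
top [ 0.493 -0.019  0.926] [[-0.022, -1.0, -0.02], [-0.998, 0.024, -0.063], [0.063, 0.019, -0.998]] [[468.5, 0.0, 320.6], [0.0, 468.5, 242.0], [0.0, 0.0, 1.0]]
```

View pics/top0.png

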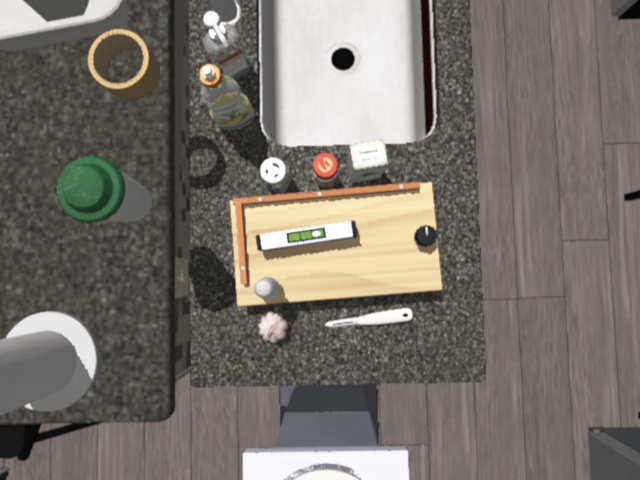

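View pics/scene0.png

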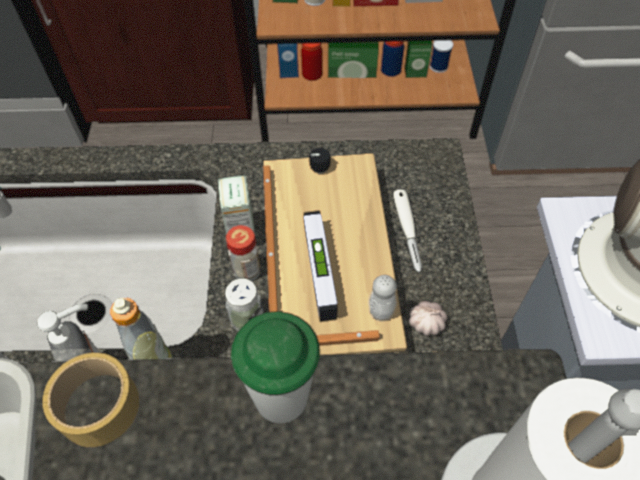

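The top view shows the shelf at columns 232–440, rows 183–305, with the level at (307,236) and the knob at (426,236). The fences run along row 193 and column 240. The mill is at (265,288).

```bash
cat > meas.py <<'E'
from h import *
def measure(s,verbose=True):
    P=pts(s);hsv=cv2.cvtColor(s['color'],cv2.COLOR_RGB2HSV);H,S,V=[hsv[...,i].astype(int) for i in range(3)]
    roi=np.zeros((480,640),bool);roi[175:315,225:450]=True
    fence=roi&(H<13)&(S>140)&(V>90); wood=roi&(H>=13)&(H<25)&(S>60)&(V>140)&(s['depth']>0)&(P[...,2]>.03)&(P[...,2]<.08)
    fence&=(P[...,2]>.05)&(P[...,2]<.1)
    w=P[wood];A=np.c_[w[:,:2],np.ones(len(w))]
    k=np.linalg.lstsq(A,w[:,2],rcond=None)[0]
    for _ in range(3):
        r=w[:,2]-A@k;g=abs(r)<.003;k=np.linalg.lstsq(A[g],w[g,2],rcond=None)[0]
    h=P[...,2]-(P[...,0]*k[0]+P[...,1]*k[1]+k[2])
    return P,hsv,fence,wood,k,h,roi
if __name__=='__main__':
    s=np.load('pics/top0.npz');P,hsv,fence,wood,k,h,roi=measure(s)
    print('plane',k.round(4),'resid',np.std(h[wood]))
    c=cv2.convexHull(np.argwhere(wood|fence)[:,::-1].astype(np.int32));b=cv2.minAreaRect(c);print('shelf hull',b, [ray(s,*q,.055).round(4).tolist() for q in cv2.boxPoints(b)])
    v,u=np.nonzero(fence)
    f=P[fence];print('fence h',np.percentile(h[fence],[5,50,95]).round(4))
    L=f[(u>255)];E=f[(u<250)&(v>205)]
    for n,Q in(('long',L),('end',E)):
        r=cv2.minAreaRect((Q[:,:2]*1000).astype(np.float32));print(n,r,cv2.boxPoints(r).round(1).tolist())
    lev=roi&(h>.03)&(h<.055)
    n,lab,stt,cen=cv2.connectedComponentsWithStats(lev.astype(np.uint8))
    for i in range(1,n):
        if stt[i,4]>60:
            Q=P[lab==i];r=cv2.minAreaRect((Q[:,:2]*1000).astype(np.float32));print('comp',cen[i].round(1),stt[i,4],r,'h',np.median(h[lab==i]).round(4),'z',np.median(Q[:,2]).round(4))
    # tall things
    for nm,(u0,v0,r0) in dict(mill=(265,288,9),jarred=(325,163,8),jarwhite=(272,168,9),tea=(368,155,10),garlic=(272,327,10)).items():
        q=P[v0-r0:v0+r0,u0-r0:u0+r0].reshape(-1,3);zt=np.percentile(q[:,2],90);t=q[q[:,2]>zt-.02];print(nm,t.mean(0).round(3),zt.round(3))
    q=P[150:480,180:196];print('ledge z', [P[260,x].round(3).tolist() for x in(150,165,175,185,200)])
E
python3 meas.py
```

```text
plane [-0.0002 -0.0241  0.0564] resid 0.0019582245334966233
shelf hull ((334.4300842285156, 235.6256103515625), (123.64496612548828, 205.3837890625), 85.42607879638672) [[0.6658, 0.171, 0.055], [0.6866, -0.2144, 0.055], [0.4564, -0.2239, 0.055], [0.4344, 0.1549, 0.055]]
fence h [0.0356 0.0404 0.0427]
long ((663.6428833007812, -14.13940143585205), (5.3956756591796875, 28.684728622436523), 0.45071905851364136) [[660.7999877929688, 0.20000000298023224], [661.0999755859375, -28.5], [666.5, -28.5], [666.2000122070312, 0.20000000298023224]]
end ((0.0, 0.0), (0.0, 0.0), 0.0) [[0.0, 0.0], [0.0, 0.0], [0.0, 0.0], [0.0, 0.0]]
comp [273.2 178.3] 163 ((662.1647338867188, 79.34437561035156), (13.725436210632324, 42.262393951416016), 1.5059518814086914) h 0.0435 z 0.0978
comp [306.1 234.7] 1620 ((559.657958984375, 22.454727172851562), (28.40287971496582, 179.54574584960938), 6.978655815124512) h 0.0421 z 0.0981
comp [426.1 234.6] 338 ((554.6552124023438, -191.2014617919922), (37.323265075683594, 36.561153411865234), 45.251914978027344) h 0.0347 z 0.0957
comp [272.  286.4] 117 ((468.50360107421875, 90.15757751464844), (42.36259078979492, 32.8176155090332), 11.514684677124023) h 0.0422 z 0.0964
mill [0.469 0.091 0.147] 0.143
jarred [ 0.684 -0.014  0.116] 0.109
jarwhite [0.681 0.081 0.101] 0.101
tea [ 0.693 -0.088  0.129] 0.127
garlic [0.393 0.093 0.043] 0.05
ledge z [[0.517, 0.259, 0.206], [0.517, 0.235, 0.208], [0.519, 0.248, 0.124], [0.521, 0.248, 0.066], [0.522, 0.238, 0.002]]
```

```bash
cat > fence.py <<'E'
from meas import *
def fences(s):
    P,hsv,_,wood,k,h,roi=measure(s);H,S,V=[hsv[...,i].astype(int) for i in range(3)]
    m=roi&(H<14)&(S>120)&(h>.008)&(h<.024)
    vv,uu=np.mgrid[:480,:640]
    L=m&(uu>255)&(vv<212);E=m&(uu<252)&(vv>212)
    out={}
    l=P[L];e=P[E]
    out['hL']=np.median(h[L]);out['hE']=np.median(h[E])
    rl=cv2.fitLine(l[:,:2].astype(np.float32),cv2.DIST_HUBER,0,.001,.001).ravel()
    re=cv2.fitLine(e[:,:2].astype(np.float32),cv2.DIST_HUBER,0,.001,.001).ravel()
    rl*=np.sign(rl[1])*np.array([1,1,0,0])+np.array([0,0,1,1]) if 0 else 1
    d=rl[:2]*np.sign(rl[1]);yaw=np.arctan2(-d[0],d[1]);x=np.array([d[1],-d[0]])
    cl=np.median(l[:,:2]@x);ce=np.median(e[:,:2]@d)
    print('yaw long',yaw,'end',np.arctan2(*(re[:2]*np.sign(re[0]))[::-1]),'wL',np.percentile(l[:,:2]@x-cl,[2,98]),'wE',np.percentile(e[:,:2]@d-ce,[2,98]),'lenL',np.percentile(l[:,:2]@d,[0,100]),'lenE',np.percentile(e[:,:2]@x,[0,100]),len(l),len(e),out)
    c=(cl-.006)*x+(ce-.006)*d
    print('corner',c.round(4),'plane',k.round(4));return P,h,c,x,d,yaw,k,hsv,roi
def level(P,h,c,x,d,yaw,hsv,roi):
    lev=roi&(h>.034)&(h<.05);n,lab,stt,cen=cv2.connectedComponentsWithStats(lev.astype(np.uint8))
    best=max(range(1,n),key=lambda i:stt[i,4])
    r=cv2.minAreaRect((P[lab==best][:,:2]*1000).astype(np.float32));bp=cv2.boxPoints(r)
    print('level rect',r)
    o=np.array(r[0])/1000-c;print('level in corner frame (x,y) mm',(o@x*1000).round(1),(o@d*1000).round(1))
    print('corners in corner frame',[[round(float((q/1000-c)@x*1000),1),round(float((q/1000-c)@d*1000),1)] for q in bp])
    return lab==best
if __name__=='__main__':
    import sys
    s=np.load('pics/top0.npz');P,h,c,x,d,yaw,k,hsv,roi=fences(s);level(P,h,c,x,d,yaw,hsv,roi)
    kn=np.array([.5547,-.1912]);print('knob',((kn-c)@x).round(4),((kn-c)@d).round(4),'x',x,'d',d)
    print('mill',(np.array([.469,.091])-c)@x,(np.array([.469,.091])-c)@d)
E
python3 fence.py
```

```text
yaw long 0.05955501 end 0.06271039 wL [-0.00508224  0.00640198] wE [-0.0046747   0.00576454] lenL [-0.22308816  0.07762507] lenE [0.48294438 0.61347533] 1009 433 {'hL': np.float64(0.01581291759627962), 'hE': np.float64(0.01583797052403888)}
corner [0.6221 0.1409] plane [-0.0002 -0.0241  0.0564]
level rect ((559.7442016601562, 22.46527099609375), (28.22303581237793, 179.54559326171875), 6.981555938720703)
level in corner frame (x,y) mm -69.3 -114.6
corners in corner frame [[-89.0, -25.8], [-77.8, -205.0], [-49.6, -203.3], [-60.8, -24.1]]
knob -0.0871 -0.3275 x [0.9982271  0.05951981] d [-0.05951981  0.9982271 ]
mill -0.15580555035215918 -0.040745858993716765
```

```bash
cat >> h.py <<'E'
C=np.array([.6221,.1409]);X=np.array([.99823,.05952]);D=np.array([-.05952,.99823])
def S(x,y): return C+x*X+y*D      # shelf corner frame (m) -> world xy
def go(x,y,z,yaw=None):
    """tool-frame offset to world target; yaw = world angle of tool y"""
    s=ctrl.get_state();R=Ro.from_rotvec(s['eef_rot']).as_matrix()
    o=R.T@(np.array([x,y,z])-s['tool_pos']);print('offset',o.round(4),'rows',np.linalg.norm(o)/.0417)
    if yaw is not None:
        T=np.array([[np.sin(-yaw),np.cos(yaw),0],[np.cos(yaw),np.sin(yaw),0],[0,0,-1]]);print('rot',Ro.from_matrix(R.T@T).as_rotvec().round(4))
def sh():
    s=ctrl.get_state();p=s['tool_pos'][:2]-C;print('tcp in corner frame mm',(p@X*1000).round(1),(p@D*1000).round(1),'z',round(s['tool_pos'][2]*1000,1))
E
python3 - <<'E'
from h import *
for n in('scene','top'):
    P=pts(np.load(f'pics/{n}0.npz')).reshape(-1,3);P=P[P[:,2]>-.2]
    for y in np.arange(.7,-.15,-.05):
        print(n,'%.2f'%y,[int(1000*max(P[(abs(P[:,0]-x)<.025)&(abs(P[:,1]-y)<.025),2],default=-.999)) for x in np.arange(.1,.75,.05)])
p=S(-.108,-.120);go(*p,.25,1.6304);print(p)
E
```

```text
scene 0.70 [-999, -999, -999, -999, -999, -999, -999, -999, -999, -999, -999, -999, -999]
scene 0.65 [-999, -999, -999, -999, -999, -999, -999, -999, -999, -999, -999, -999, -999]
scene 0.60 [-999, -999, -999, -999, -999, -999, -999, -999, -999, -999, -999, -999, -999]
scene 0.55 [-999, -999, -999, -999, -999, -999, -999, -999, -999, 892, -999, -999, -999]
scene 0.50 [-999, -999, -999, -999, -999, -999, -999, -999, -999, -999, -999, -999, -999]
scene 0.45 [-999, -999, -999, -999, -999, 452, 452, -999, -999, -999, -999, -999, -999]
scene 0.40 [-999, -999, -999, -999, -999, 528, 527, 223, 210, 209, 211, -999, -999]
scene 0.35 [-999, -999, -999, -999, -999, 451, 451, 223, 211, 211, 346, 211, 211]
scene 0.30 [-999, -999, -999, -999, 210, 211, 210, 211, 211, 346, 363, 361, 211]
scene 0.25 [-999, -999, -999, 205, 210, 211, 211, 211, 211, 345, 362, 359, 210]
scene 0.20 [-999, -999, -999, -999, -999, -999, -999, -999, -999, -999, -999, -999, -999]
scene 0.15 [5, 5, -999, -999, 4, 4, 4, 58, 73, 73, -999, -999, 4]
scene 0.10 [15, 6, -999, -999, 5, 41, 61, 146, 145, 100, 59, 102, 102]
scene 0.0
[... 960 characters left out ...]
99, 207, 212, 211, 211, 211, 211, 346, 363, 361, 211]
top 0.25 [-999, -999, -999, 206, 212, 211, 211, 211, 211, 346, 362, 359, 211]
top 0.20 [-999, -999, -999, -1, 5, 5, 5, 5, 5, 5, 5, 5, 5]
top 0.15 [5, 6, -999, -999, 5, 6, 4, 57, 72, 73, 74, 72, 5]
top 0.10 [5, 6, -999, -2, 5, 41, 59, 145, 146, 100, 72, 102, 102]
top 0.05 [17, 5, -999, -999, 5, 34, 39, 91, 59, 101, 60, 102, 102]
top -0.00 [16, 5, -999, -2, 4, 5, 6, 60, 926, 103, 100, 109, 110]
top -0.05 [15, 6, -999, -999, 6, 5, 17, 62, 62, 104, 103, 127, 128]
top -0.10 [6, 6, -999, -2, 5, 5, 21, 63, 63, 64, 63, 127, 129]
offset [-0.4637 -0.3108 -0.019 ] rows 13.393890803442545
rot [-1.200e-03 -3.000e-04 -5.074e-01]
[0.52143356 0.01468424]
```

Call:
play_rows:
  series:
    - {"offset": [0,0,-0.035],"rotation": [0,0,0],"gripper": 0.0854}
    - {"offset": [0,0,-0.035],"rotation": [0,0,0],"gripper": 0.0854}
    - {"offset": [-0.0173,-0.036,0],"rotation": [0,0,0],"gripper": 0.0854}
    - {"offset": [-0.0173,-0.036,0],"rotation": [0,0,0],"gripper": 0.0854}
    - {"offset": [-0.0173,-0.036,0],"rotation": [0,0,0],"gripper": 0.0854}
    - {"offset": [-0.0173,-0.036,0],"rotation": [0,0,0],"gripper": 0.0854}
    - {"offset": [-0.0173,-0.036,0],"rotation": [0,0,0],"gripper": 0.0854}
    - {"offset": [-0.0173,-0.036,0],"rotation": [0,0,0],"gripper": 0.0854}
    - {"offset": [-0.0173,-0.036,0],"rotation": [0,0,0],"gripper": 0.0854}
    - {"offset": [-0.0173,-0.036,0],"rotation": [0,0,0],"gripper": 0.0854}

```text
time_s: 0.93
tool_pos: [0.2384, 0.1731, 0.2969]
eef_rot: [-0.682, -3.062, 0.026]
ft_force: [0.5, -0.6, 1.5]
width: 1.001
```

Run:
```python
from h import *
st();p=S(-.108,-.120);go(*p,.27,1.6304)
```

```text
{'time_s': 0.9333, 'q': [0.6353, -0.4525, -0.1515, 1.8869, -0.0074, 1.0739], 'tool_pos': [0.2384, 0.1731, 0.2969], 'eef_rot': [-0.6823, -3.0621, 0.0256], 'ft_force': [0.4651, -0.5813, 1.4996], 'width': 1.0011}
[[-0.905, 0.424, -0.008], [0.425, 0.905, -0.015], [0.001, -0.017, -1.0]]
offset [-0.3236 -0.0228  0.027 ] rows 7.805588148359494
rot [-0.0163 -0.0049 -0.4981]
```

Call:
play_rows:
  series:
    - {"offset": [0,0,0],"rotation": [-0.004,-0.001,-0.1245],"gripper": 0.0854}
    - {"offset": [0,0,0],"rotation": [-0.004,-0.001,-0.1245],"gripper": 0.0854}
    - {"offset": [0,0,0],"rotation": [-0.004,-0.001,-0.1245],"gripper": 0.0854}
    - {"offset": [0,0,0],"rotation": [-0.004,-0.001,-0.1245],"gripper": 0.0854}
    - {"offset": [-0.035,-0.0224,0],"rotation": [0,0,0],"gripper": 0.0854}
    - {"offset": [-0.035,-0.0224,0],"rotation": [0,0,0],"gripper": 0.0854}
    - {"offset": [-0.035,-0.0224,0],"rotation": [0,0,0],"gripper": 0.0854}
    - {"offset": [-0.035,-0.0224,0],"rotation": [0,0,0],"gripper": 0.0854}
    - {"offset": [-0.035,-0.0224,0],"rotation": [0,0,0],"gripper": 0.0854}
    - {"offset": [-0.035,-0.0224,0],"rotation": [0,0,0],"gripper": 0.0854}

```text
time_s: 1.77
tool_pos: [0.4557, 0.0469, 0.3]
eef_rot: [-0.134, 3.13, 0.009]
ft_force: [0.1, 1.4, 0.9]
width: 0.999
```

Run:
```python
from h import *
st();sh();p=S(-.110,-.122);go(*p,.16,1.6304)
```

```text
{'time_s': 1.7667, 'q': [0.0995, -0.1028, 0.1232, 1.7881, 0.005, 0.0142], 'tool_pos': [0.4557, 0.0469, 0.3], 'eef_rot': [-0.1337, 3.1303, 0.0085], 'ft_force': [0.0574, 1.4175, 0.9301], 'width': 0.9986}
[[-0.996, -0.085, 0.008], [-0.085, 0.996, 0.006], [-0.009, 0.005, -1.0]]
tcp in corner frame mm -171.7 -83.9 z 300.0
offset [-0.0595 -0.0404  0.1404] rows 3.781942250394695
rot [0.0052 0.0085 0.0257]
```

Call:
play_rows:
  series:
    - {"offset": [-0.03,-0.02,0],"rotation": [0.005,0.008,0.026],"gripper": 0.0854}
    - {"offset": [-0.03,-0.021,0],"rotation": [0,0,0],"gripper": 0.0854}
    - {"offset": [0,0,0.036],"rotation": [0,0,0],"gripper": 0.0854}
    - {"offset": [0,0,0.036],"rotation": [0,0,0],"gripper": 0.0854}
    - {"offset": [0,0,0.036],"rotation": [0,0,0],"gripper": 0.0854}
    - {"offset": [0,0,0.036],"rotation": [0,0,0],"gripper": 0.0854}
    - {"offset": [0,0,0],"rotation": [0,0,0],"gripper": 0.0854}

```text
time_s: 2.35
tool_pos: [0.5323, 0.0015, 0.147]
eef_rot: [-0.078, 3.14, -0.001]
ft_force: [-0.2, 0.4, -1.0]
width: 1.001
```

Run:
```python
from h import *
st();sh();p=S(-.110,-.122);go(*p,.058,1.6304)
```

```text
{'time_s': 2.35, 'q': [0.0031, 0.0286, -0.0478, 1.4939, -0.0007, -0.0464], 'tool_pos': [0.5323, 0.0015, 0.147], 'eef_rot': [-0.0779, 3.1402, -0.0011], 'ft_force': [-0.1865, 0.3584, -0.9541], 'width': 1.0008}
[[-0.999, -0.05, 0.0], [-0.05, 0.999, -0.001], [-0.0, -0.001, -1.0]]
tcp in corner frame mm -98.0 -133.8 z 147.0
offset [0.0122 0.0118 0.089 ] rows 2.1723766575683685
rot [-0.0007  0.0004 -0.01  ]
```

Call:
play_rows:
  series:
    - {"offset": [0.012,0.0118,0],"rotation": [0,0,-0.01],"gripper": 0.0854}
    - {"offset": [0,0,0],"rotation": [0,0,0],"gripper": 0.0854}
    - {"offset": [0,0,0.025],"rotation": [0,0,0],"gripper": 0.0854}
    - {"offset": [0,0,0.025],"rotation": [0,0,0],"gripper": 0.0854}
    - {"offset": [0,0,0.015],"rotation": [0,0,0],"gripper": 0.0854}
    - {"offset": [0,0,0.01],"rotation": [0,0,0],"gripper": 0.0854}
    - {"offset": [0,0,0],"rotation": [0,0,0],"gripper": 0.0854}

```text
time_s: 2.93
tool_pos: [0.5224, 0.013, 0.0794]
eef_rot: [-0.095, 3.133, -0.002]
ft_force: [0.1, 0.2, 0.3]
width: 1.0
```

Run:
```python
from h import *
st();sh();p=S(-.110,-.122);go(*p,.058,1.6304);snap('scene','scene1')
```

```text
{'time_s': 2.9333, 'q': [0.0254, 0.0099, -0.1972, 1.3561, -0.001, -0.035], 'tool_pos': [0.5224, 0.013, 0.0794], 'eef_rot': [-0.0946, 3.1326, -0.0016], 'ft_force': [0.0968, 0.218, 0.2841], 'width': 0.9996}
[[-0.998, -0.06, 0.008], [-0.06, 0.998, -0.001], [-0.008, -0.001, -1.0]]
tcp in corner frame mm -107.1 -121.8 z 79.4
offset [ 0.003  -0.0002  0.0214] rows 0.5185249312759558
rot [-0.0012  0.0075  0.0008]
```

View pics/scene1.png

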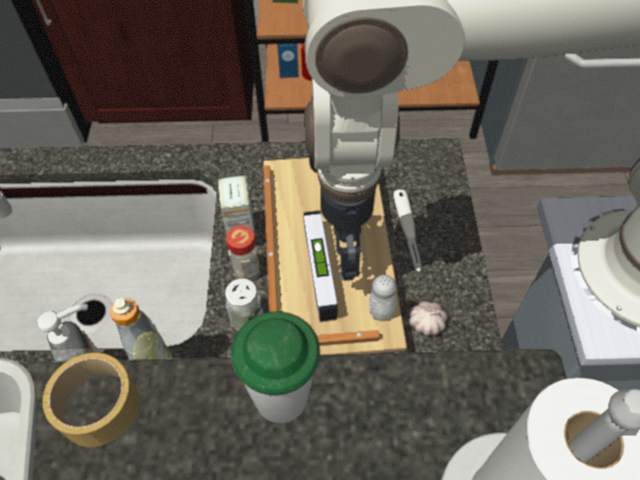

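The gripper at (348,255) stands beside the level and clears the mill at (383,296). I'll lower it and start pushing.

Call:
play_rows:
  series:
    - {"offset": [0.002,0,0.012],"rotation": [0,0.0075,0],"gripper": 0.0854}
    - {"offset": [0,0,0.01],"rotation": [0,0,0],"gripper": 0.0854}
    - {"offset": [0,0,0],"rotation": [0,0,0],"gripper": 0.0854}
    - {"offset": [-0.008,0,0],"rotation": [0,0,0],"gripper": 0.0854}
    - {"offset": [-0.008,0,0],"rotation": [0,0,0],"gripper": 0.0854}
    - {"offset": [-0.008,0,0],"rotation": [0,0,0],"gripper": 0.0854}
    - {"offset": [-0.008,0,0],"rotation": [0,0,0],"gripper": 0.0854}
    - {"offset": [0,0,0],"rotation": [0,0,0],"gripper": 0.0854}

```text
time_s: 3.65
tool_pos: [0.5588, 0.0149, 0.0623]
eef_rot: [-0.095, 3.133, -0.002]
ft_force: [0.3, 0.1, 0.2]
width: 0.998
```

Run:
```python
from h import *
st();sh();p=S(-.041,-.122);go(*p,.058,1.6304);snap('scene','scene2')
```

```text
{'time_s': 3.65, 'q': [0.0273, 0.103, -0.1331, 1.3279, -0.0013, -0.033], 'tool_pos': [0.5588, 0.0149, 0.0623], 'eef_rot': [-0.0946, 3.1334, -0.0021], 'ft_force': [0.2895, 0.1476, 0.1869], 'width': 0.9979}
[[-0.998, -0.06, 0.007], [-0.06, 0.998, -0.001], [-0.007, -0.002, -1.0]]
tcp in corner frame mm -70.7 -122.0 z 62.3
offset [-0.0297 -0.      0.0045] rows 0.7203621497358699
rot [-0.0016  0.0067  0.0008]
```

View pics/scene2.png

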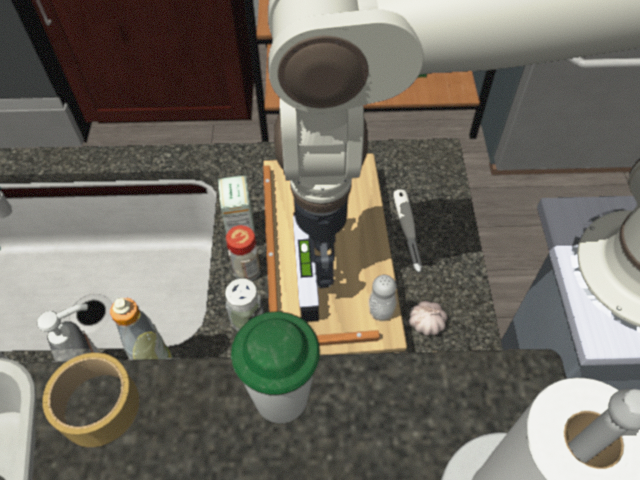

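Scene 2: the level is upright and square to the fingers, with its window at (306,258). I'll keep pushing to the fence.

Call:
play_rows:
  series:
    - {"offset": [-0.007,0,0.002],"rotation": [0,0.003,0],"gripper": 0.0854}
    - {"offset": [-0.007,0,0],"rotation": [0,0,0],"gripper": 0.0854}
    - {"offset": [-0.006,0,0],"rotation": [0,0,0],"gripper": 0.0854}
    - {"offset": [-0.003,0,0],"rotation": [0,0,0],"gripper": 0.0854}
    - {"offset": [-0.002,0,0],"rotation": [0,0,0],"gripper": 0.0854}
    - {"offset": [-0.001,0,0],"rotation": [0,0,0],"gripper": 0.0854}

```text
time_s: 4.2
tool_pos: [0.5858, 0.0166, 0.0604]
eef_rot: [-0.095, 3.139, -0.002]
ft_force: [-3.1, 0.2, 2.6]
width: 1.002
```

Run:
```python
from h import *
st();sh();p=S(-.041,-.122);go(*p,.058,1.6304)
```

```text
{'time_s': 4.2, 'q': [0.029, 0.1735, -0.0584, 1.338, -0.0014, -0.0314], 'tool_pos': [0.5858, 0.0166, 0.0604], 'eef_rot': [-0.0947, 3.1394, -0.0022], 'ft_force': [-3.0622, 0.2061, 2.6313], 'width': 1.0021}
[[-0.998, -0.06, 0.001], [-0.06, 0.998, -0.001], [-0.001, -0.001, -1.0]]
tcp in corner frame mm -43.6 -121.9 z 60.4
offset [-0.0026 -0.      0.0024] rows 0.08409638125945597
rot [-0.0014  0.0008  0.0007]
```

Call:
play_rows:
  series:
    - {"offset": [-0.0015,0,0],"rotation": [0,0,0],"gripper": 0.0854}
    - {"offset": [-0.0015,0,0],"rotation": [0,0,0],"gripper": 0.0854}
    - {"offset": [-0.0015,0,0],"rotation": [0,0,0],"gripper": 0.0854}

```text
time_s: 4.45
tool_pos: [0.5904, 0.0168, 0.0604]
eef_rot: [-0.095, 3.14, -0.002]
ft_force: [-2.4, -0.3, 1.2]
width: 0.999
```

Call:
play_rows:
  series:
    - {"offset": [-0.0015,0,0],"rotation": [0,0,0],"gripper": 0.0854}
    - {"offset": [-0.0015,0,0],"rotation": [0,0,0],"gripper": 0.0854}

```text
time_s: 4.62
tool_pos: [0.5928, 0.017, 0.0604]
eef_rot: [0.094, -3.139, 0.002]
ft_force: [-13.7, -0.4, 7.9]
width: 1.003
```

Call:
play_rows:
  series:
    - {"offset": [-0.001,0,0],"rotation": [0,0,0],"gripper": 0.0854}
    - {"offset": [-0.001,0,0],"rotation": [0,0,0],"gripper": 0.0854}

```text
time_s: 4.78
tool_pos: [0.5926, 0.017, 0.0604]
eef_rot: [0.093, -3.134, 0.003]
ft_force: [-9.3, -0.8, 5.5]
width: 0.995
```

Call:
play_rows:
  series:
    - {"offset": [0.005,0,0],"rotation": [0,0,0],"gripper": 0.0854}
    - {"offset": [0.012,0,0],"rotation": [0,0,0],"gripper": 0.0854}
    - {"offset": [0.012,0,0],"rotation": [0,0,0],"gripper": 0.0854}
    - {"offset": [0,0,-0.03],"rotation": [0,0,0],"gripper": 0.0854}
    - {"offset": [0,0,-0.035],"rotation": [0,0,0],"gripper": 0.0854}
    - {"offset": [0,0,-0.03],"rotation": [0,0,0],"gripper": 0}
    - {"offset": [0.0,-0.035,-0.02],"rotation": [0,0,0],"gripper": 0}
    - {"offset": [-0.01,-0.035,0],"rotation": [0,0,0],"gripper": 0}
    - {"offset": [-0.01,-0.03,0],"rotation": [0,0,0],"gripper": 0}
    - {"offset": [0,0,0],"rotation": [0,0,0],"gripper": 0}

```text
time_s: 5.62
tool_pos: [0.5901, -0.0852, 0.18]
eef_rot: [-0.102, 3.139, -0.006]
ft_force: [0.6, -0.2, -0.4]
width: 0.304
```

Run:
```python
from fence import *
import h
st();sh();p=h.S(-.017,-.230);go(*p,.068,1.6304)
s=snap('scene','scene3')
P=pts(s);k=[-.0002,-.0241,.0564];hh=P[...,2]-(P[...,0]*k[0]+P[...,1]*k[1]+k[2])
q=P[(abs(hh-.042)<.004)];f=(q[:,:2]-h.C);xy=np.c_[f@h.X,f@h.D]*1000;m=(xy[:,0]>-60)&(xy[:,0]<5)&(xy[:,1]>-225)&(xy[:,1]<0);print(cv2.minAreaRect(xy[m].astype(np.float32)),m.sum(),np.percentile(xy[m],[1,99],axis=0))
```

```text
{'time_s': 5.6167, 'q': [-0.1417, 0.1839, 0.1843, 1.5697, -0.0036, -0.2069], 'tool_pos': [0.5901, -0.0852, 0.18], 'eef_rot': [-0.1023, 3.1391, -0.006], 'ft_force': [0.5749, -0.1738, -0.4108], 'width': 0.3041}
[[-0.998, -0.065, 0.001], [-0.065, 0.998, -0.004], [-0.001, -0.004, -1.0]]
tcp in corner frame mm -45.4 -223.8 z 180.0
offset [-0.0283 -0.0059  0.1121] rows 2.775109801898454
rot [-0.0038  0.0007  0.0056]
((-12.44378662109375, -116.08882141113281), (180.96160888671875, 28.070981979370117), 89.96202850341797) 1773 [[ -26.16955982 -202.64027248]
 [   1.2304684   -27.13803454]]
```

View pics/scene3.png

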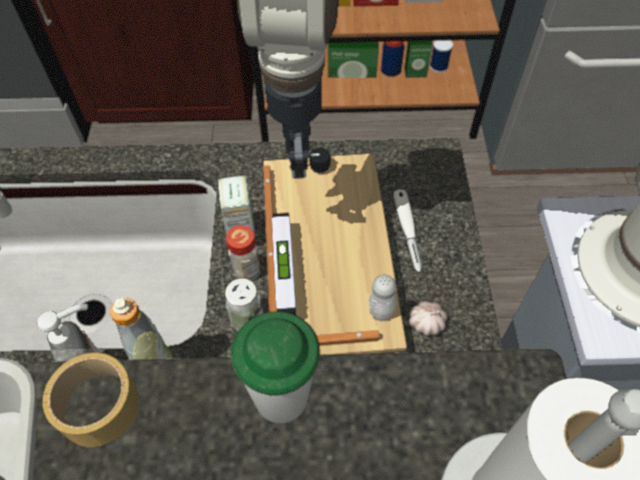

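The level is flush and upright along the long fence, with its window at (283,259) and its -y end at about -206 mm. Next I'll go down behind that end.

Call:
play_rows:
  series:
    - {"offset": [-0.014,-0.006,0],"rotation": [-0.004,0,0.006],"gripper": 0}
    - {"offset": [-0.012,-0.004,0],"rotation": [0,0,0],"gripper": 0}
    - {"offset": [0,0,0],"rotation": [0,0,0],"gripper": 0}
    - {"offset": [0,0,0.03],"rotation": [0,0,0],"gripper": 0}
    - {"offset": [0,0,0.03],"rotation": [0,0,0],"gripper": 0}
    - {"offset": [0,0,0.02],"rotation": [0,0,0],"gripper": 0}
    - {"offset": [0,0,0.01],"rotation": [0,0,0],"gripper": 0}
    - {"offset": [0,0,0],"rotation": [0,0,0],"gripper": 0}

```text
time_s: 6.33
tool_pos: [0.6163, -0.0883, 0.0878]
eef_rot: [-0.094, 3.135, 0.003]
ft_force: [0.0, -0.5, -0.2]
width: -0.001
```

Run:
```python
from h import *
st();sh();p=S(-.017,-.230);go(*p,.067,1.6304)
```

```text
{'time_s': 6.3333, 'q': [-0.1435, 0.2474, 0.0812, 1.3997, 0.0028, -0.2035], 'tool_pos': [0.6163, -0.0883, 0.0878], 'eef_rot': [-0.0942, 3.1349, 0.003], 'ft_force': [0.0286, -0.523, -0.1933], 'width': -0.0006}
[[-0.998, -0.06, 0.005], [-0.06, 0.998, 0.002], [-0.005, 0.002, -1.0]]
tcp in corner frame mm -19.4 -228.4 z 87.8
offset [-0.0023 -0.0016  0.0208] rows 0.5033469043380375
rot [0.0017 0.0053 0.0004]
```

Call:
play_rows:
  series:
    - {"offset": [0,-0.0016,0.012],"rotation": [0.002,0.005,0],"gripper": 0}
    - {"offset": [0,0,0.008],"rotation": [0,0,0],"gripper": 0}
    - {"offset": [0,0,0],"rotation": [0,0,0],"gripper": 0}
    - {"offset": [0,0.006,0],"rotation": [0,0,0],"gripper": 0}
    - {"offset": [0,0.006,0],"rotation": [0,0,0],"gripper": 0}
    - {"offset": [0,0.006,0],"rotation": [0,0,0],"gripper": 0}
    - {"offset": [0,0.004,0],"rotation": [0,0,0],"gripper": 0}
    - {"offset": [0,0.001,0],"rotation": [0,0,0],"gripper": 0}

```text
time_s: 7.0
tool_pos: [0.6163, -0.0644, 0.071]
eef_rot: [-0.095, 3.135, -0.004]
ft_force: [-0.6, -1.7, -0.5]
width: -0.001
```

Run:
```python
from h import *
st();sh()
```

```text
{'time_s': 7.0, 'q': [-0.1033, 0.2442, 0.045, 1.366, -0.0016, -0.1637], 'tool_pos': [0.6163, -0.0644, 0.071], 'eef_rot': [-0.0947, 3.1348, -0.0036], 'ft_force': [-0.6039, -1.7077, -0.5381], 'width': -0.0012}
[[-0.998, -0.06, 0.005], [-0.06, 0.998, -0.002], [-0.005, -0.002, -1.0]]
tcp in corner frame mm -18.0 -204.6 z 71.0
```

Call:
play_rows:
  series:
    - {"offset": [0,0.002,0],"rotation": [0,0,0],"gripper": 0}
    - {"offset": [0,0.002,0],"rotation": [0,0,0],"gripper": 0}
    - {"offset": [0,0.0015,0],"rotation": [0,0,0],"gripper": 0}

```text
time_s: 7.25
tool_pos: [0.6162, -0.0581, 0.0717]
eef_rot: [-0.095, 3.134, -0.005]
ft_force: [0.2, -1.4, -1.1]
width: 0.004
```

Call:
play_rows:
  series:
    - {"offset": [0,0.0015,0],"rotation": [0,0,0],"gripper": 0}
    - {"offset": [0,0.0015,0],"rotation": [0,0,0],"gripper": 0}

```text
time_s: 7.42
tool_pos: [0.6161, -0.0549, 0.0718]
eef_rot: [-0.095, 3.134, -0.005]
ft_force: [-0.4, -1.7, -1.1]
width: -0.003
```

Call:
play_rows:
  series:
    - {"offset": [0,0.0012,0],"rotation": [0,0,0],"gripper": 0}
    - {"offset": [0,0.0012,0],"rotation": [0,0,0],"gripper": 0}

```text
time_s: 7.58
tool_pos: [0.6159, -0.0524, 0.0718]
eef_rot: [-0.095, 3.134, -0.005]
ft_force: [-0.3, -0.7, -1.4]
width: -0.001
```

Call:
play_rows:
  series:
    - {"offset": [0,0.0012,0],"rotation": [0,0,0],"gripper": 0}
    - {"offset": [0,0.0012,0],"rotation": [0,0,0],"gripper": 0}

```text
time_s: 7.75
tool_pos: [0.6158, -0.0507, 0.0718]
eef_rot: [-0.094, 3.134, -0.008]
ft_force: [0.0, -10.2, 0.2]
width: -0.005
```

Call:
play_rows:
  series:
    - {"offset": [0,0.0005,0],"rotation": [0,0,0],"gripper": 0}
    - {"offset": [0,-0.01,0],"rotation": [0,0,0],"gripper": 0}
    - {"offset": [0,-0.015,0],"rotation": [0,0,0],"gripper": 0}
    - {"offset": [0,0,-0.035],"rotation": [0,0,0],"gripper": 0}
    - {"offset": [0,0,-0.035],"rotation": [0,0,0],"gripper": 0}
    - {"offset": [0,0,-0.03],"rotation": [0,0,0],"gripper": 0.06}
    - {"offset": [0.025,-0.03,0],"rotation": [0,0,0],"gripper": 0.06}
    - {"offset": [0.02,-0.03,0],"rotation": [0,0,0],"gripper": 0.06}
    - {"offset": [0.01,-0.03,0],"rotation": [0,0,0],"gripper": 0.06}
    - {"offset": [0,0,0],"rotation": [0,0,0],"gripper": 0.06}

```text
time_s: 8.58
tool_pos: [0.5662, -0.1784, 0.1774]
eef_rot: [-0.099, 3.132, -0.008]
ft_force: [0.3, -0.1, -0.4]
width: 0.696
```

```bash
cat > lev.py <<'E'
from h import *
def lev(s,k):
    P=pts(s);hh=P[...,2]-(P[...,0]*k[0]+P[...,1]*k[1]+k[2]);f=P[...,:2]-C
    xy=np.stack([f@X,f@D],-1)*1000
    def sel(lo,hi,x0,x1,y0,y1):
        m=(hh>lo)&(hh<hi)&(xy[...,0]>x0)&(xy[...,0]<x1)&(xy[...,1]>y0)&(xy[...,1]<y1);return xy[m]
    q=sel(.036,.048,-60,5,-225,10);print('level',cv2.minAreaRect(q.astype(np.float32)),'1/99',np.percentile(q,[1,99],axis=0).round(1).tolist())
    a=sel(.012,.02,-8,20,-340,-200);print('long fence x',np.percentile(a[:,0],[3,50,97]).round(1))
    b=sel(.012,.02,-150,-60,-8,20);print('end fence y',np.percentile(b[:,1],[3,50,97]).round(1))
E
python3 - <<'E'
from lev import *
st();sh();lev(snap('scene','scene4'),[-.0002,-.0241,.0564]);s=snap('top','top4');lev(s,[-.0002,-.0241,.0564])
cv2.imwrite('pics/top4c.png',cv2.resize(s['color'][170:310,220:450,::-1],None,fx=3,fy=3,interpolation=cv2.INTER_CUBIC))
E
```

```text
{'time_s': 8.5833, 'q': [-0.3043, 0.1685, 0.1616, 1.5542, -0.0019, -0.3675], 'tool_pos': [0.5662, -0.1784, 0.1774], 'eef_rot': [-0.099, 3.1316, -0.0078], 'ft_force': [0.3008, -0.1468, -0.3524], 'width': 0.6957}
[[-0.998, -0.063, 0.009], [-0.063, 0.998, -0.005], [-0.008, -0.005, -1.0]]
tcp in corner frame mm -74.8 -315.4 z 177.4
level ((-12.380331039428711, -100.56285858154297), (158.02783203125, 28.068729400634766), 89.97265625) 1/99 [[-26.2, -175.6], [1.3, -25.4]]
long fence x [ 1.7  7.4 13.2]
end fence y [ 1.5  8.2 13.5]
level ((-12.825408935546875, -87.53870391845703), (28.664932250976562, 180.03956604003906), 0.051695290952920914) 1/99 [[-26.9, -175.8], [0.8, 0.1]]
long fence x [ 1.1  6.7 12.4]
end fence y [ 1.7  7.3 13. ]
```

View pics/top4c.png

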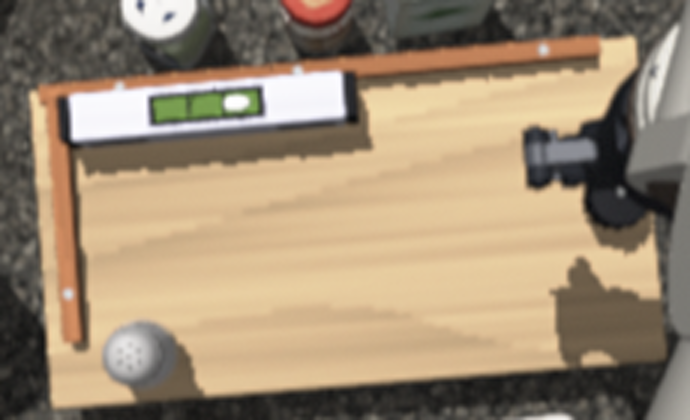

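Both views put the level flush in the corner, less than 1 mm from each fence and at 0° yaw. The bubble is at the knob-end limit, crop (236,103). Next is the knob.

Run:
```python
from h import *
go(.5547,-.1912,.11,1.6304)
```

```text
offset [ 0.0141 -0.0147  0.0671] rows 1.681541035405005
rot [-0.0039  0.0084  0.0042]
```

Call:
play_rows:
  series:
    - {"offset": [0.007,-0.007,0],"rotation": [-0.004,0.008,0.004],"gripper": 0.0854}
    - {"offset": [0.006,-0.006,0],"rotation": [0,0,0],"gripper": 0.0854}
    - {"offset": [0,0,0.02],"rotation": [0,0,0],"gripper": 0.0854}
    - {"offset": [0,0,0.02],"rotation": [0,0,0],"gripper": 0.0854}
    - {"offset": [0,0,0.015],"rotation": [0,0,0],"gripper": 0.0854}
    - {"offset": [0,0,0],"rotation": [0,0,0],"gripper": 0.0854}
    - {"offset": [0,0,0],"rotation": [0,0,0],"gripper": 0.0854}

```text
time_s: 9.27
tool_pos: [0.5541, -0.1897, 0.1201]
eef_rot: [0.1, -3.139, -0.003]
ft_force: [-0.8, 0.3, 0.7]
width: 0.996
```

Run:
```python
from h import *
st();go(.5547,-.1912,.073,1.6304)
```

```text
{'time_s': 9.2667, 'q': [-0.3307, 0.1596, 0.0412, 1.4537, 0.0016, -0.3942], 'tool_pos': [0.5541, -0.1897, 0.1201], 'eef_rot': [0.0996, -3.1394, -0.0031], 'ft_force': [-0.8178, 0.3022, 0.699], 'width': 0.9955}
[[-0.998, -0.063, -0.001], [-0.063, 0.998, 0.002], [0.001, 0.002, -1.0]]
offset [-0.0006 -0.0016  0.0471] rows 1.1293616638733674
rot [ 0.002  -0.0005  0.0038]
```

Call:
play_rows:
  series:
    - {"offset": [0,-0.0016,0.016],"rotation": [0,0,0],"gripper": 0.0854}
    - {"offset": [0,0,0.016],"rotation": [0,0,0],"gripper": 0.0854}
    - {"offset": [0,0,0.01],"rotation": [0,0,0],"gripper": 0.0854}
    - {"offset": [0,0,0],"rotation": [0,0,0],"gripper": 0.0854}

```text
time_s: 9.6
tool_pos: [0.5556, -0.1911, 0.0805]
eef_rot: [-0.103, 3.137, 0.001]
ft_force: [-0.1, 1.1, -0.2]
width: 0.998
```

Run:
```python
from h import *
st();go(.5547,-.1912,.073,1.6304)
```

```text
{'time_s': 9.6, 'q': [-0.3322, 0.1685, -0.0249, 1.3749, 0.0019, -0.3979], 'tool_pos': [0.5556, -0.1911, 0.0805], 'eef_rot': [-0.1031, 3.1369, 0.0014], 'ft_force': [-0.1295, 1.0529, -0.2117], 'width': 0.9976}
[[-0.998, -0.066, 0.003], [-0.066, 0.998, 0.001], [-0.003, 0.001, -1.0]]
offset [ 0.0009 -0.      0.0075] rows 0.18236187683114602
rot [0.0008 0.003  0.0061]
```

Call:
play_rows:
  series:
    - {"offset": [0.001,0,0.008],"rotation": [0,0.003,0],"gripper": 0.0854}
    - {"offset": [0,0,0],"rotation": [0,0,0],"gripper": 0.0854}
    - {"offset": [0,0,0],"rotation": [0,0,0],"gripper": 0.02}
    - {"offset": [0,0,0],"rotation": [0,0,0],"gripper": 0.02}
    - {"offset": [0,0,0],"rotation": [0,0,0],"gripper": 0.02}
    - {"offset": [0,0,0],"rotation": [0,0,0],"gripper": 0.02}
    - {"offset": [0,0,0],"rotation": [0,0,0],"gripper": 0.02}
    - {"offset": [0,0,0],"rotation": [0,0,0],"gripper": 0.02}

```text
time_s: 10.27
tool_pos: [0.5561, -0.1911, 0.0765]
eef_rot: [-0.105, 3.136, -0.0]
ft_force: [-1.5, 1.4, -0.5]
width: 0.398
```

Run:
```python
from h import *
st()
```

```text
{'time_s': 10.2667, 'q': [-0.3315, 0.1697, -0.0313, 1.3662, 0.001, -0.3983], 'tool_pos': [0.5561, -0.1911, 0.0765], 'eef_rot': [-0.1048, 3.1361, -0.0005], 'ft_force': [-1.507, 1.4106, -0.5009], 'width': 0.398}
[[-0.998, -0.067, 0.004], [-0.067, 0.998, -0.0], [-0.004, -0.0, -1.0]]
```

Call:
play_rows:
  series:
    - {"offset": [0,0,0.002],"rotation": [0,0,0],"gripper": 0.02}
    - {"offset": [0,0,0.002],"rotation": [0,0,0],"gripper": 0.02}
    - {"offset": [0,0,0.002],"rotation": [0,0,0],"gripper": 0.02}
    - {"offset": [0,0,0.002],"rotation": [0,0,0],"gripper": 0.02}

```text
time_s: 10.6
tool_pos: [0.5562, -0.1917, 0.0699]
eef_rot: [-0.104, 3.135, -0.002]
ft_force: [-3.0, -0.9, 7.0]
width: 0.398
```

Call:
play_rows:
  series:
    - {"offset": [0,0,0.002],"rotation": [0,0,0],"gripper": 0.02}
    - {"offset": [0,0,0.002],"rotation": [0,0,0],"gripper": 0.02}

```text
time_s: 10.77
tool_pos: [0.5564, -0.1919, 0.0672]
eef_rot: [-0.103, 3.133, -0.002]
ft_force: [-6.6, 0.0, 16.1]
width: 0.398
```

Call:
play_rows:
  series:
    - {"offset": [0,0,0.0015],"rotation": [0,0,0],"gripper": 0.02}
    - {"offset": [0,0,0.0015],"rotation": [0,0,0],"gripper": 0.02}

```text
time_s: 10.93
tool_pos: [0.5564, -0.1919, 0.0672]
eef_rot: [-0.102, 3.131, -0.001]
ft_force: [-6.9, 0.1, 15.8]
width: 0.399
```

Call:
play_rows:
  series:
    - {"offset": [0,0,0.001],"rotation": [0,0,0],"gripper": 0.02}
    - {"offset": [0,0,0.001],"rotation": [0,0,0],"gripper": 0.02}

```text
time_s: 11.1
tool_pos: [0.5563, -0.1919, 0.0677]
eef_rot: [-0.102, 3.129, 0.0]
ft_force: [-4.0, -0.8, 9.7]
width: 0.4
```

```bash
cat > bub.py <<'E'
from h import *
def bub(s,name,zt=.097):
    """bubble position along level (mm, + to end fence) relative to middle of the green window"""
    hsv=cv2.cvtColor(s['color'],cv2.COLOR_RGB2HSV).astype(int);K=s['camera_matrix']
    o=-s['R'].T@s['t'];v,u=np.mgrid[:480,:640]
    r=np.stack([(u-K[0,2])/K[0,0],(v-K[1,2])/K[1,1],np.ones((480,640))],-1)@s['R'];p=o+r*((zt-o[2])/r[...,2])[...,None]
    f=p[...,:2]-C;x=f@X*1000;y=f@D*1000
    m=(abs(x+13)<4)&(abs(y+88)<45)
    sat=hsv[...,1][m];val=hsv[...,2][m];yy=y[m];prof=[]
    b=np.arange(-122,-54,1.5)
    for a in b:
        w=np.exp(-.5*((yy-a)/1.0)**2);prof.append((a,(w*sat).sum()/w.sum(),(w*val).sum()/w.sum()))
    prof=np.array(prof);print(name,'  '.join(f'{a:.0f}:{int(c)}/{int(d)}' for a,c,d in prof))
if __name__=='__main__':
    import sys
    n=sys.argv[1];st()
    for c in('scene','top'):
        s=snap(c,c+n);bub(s,c)
        v,u=(slice(210,310),slice(240,340)) if c=='scene' else (slice(180,240),slice(240,350))
        cv2.imwrite(f'pics/{c}{n}c.png',cv2.resize(s['color'][v,u,::-1],None,fx=5,fy=5,interpolation=cv2.INTER_CUBIC))
    a=cv2.imread(f'pics/scene{n}c.png');b=cv2.imread(f'pics/top{n}c.png')
    cv2.imwrite(f'pics/b{n}.png',cv2.resize(np.hstack([a[:500,:400],cv2.copyMakeBorder(b[:,:400],0,200,0,0,0)]),(800,500)))
E
python3 bub.py 5
```

```text
{'time_s': 11.1, 'q': [-0.3341, 0.1668, -0.0518, 1.3418, 0.0042, -0.399], 'tool_pos': [0.5563, -0.1919, 0.0677], 'eef_rot': [-0.1016, 3.1288, 0.0003], 'ft_force': [-4.0223, -0.8363, 9.6831], 'width': 0.3996}
[[-0.998, -0.065, 0.011], [-0.065, 0.998, 0.001], [-0.011, -0.0, -1.0]]
scene -122:135/104  -120:187/125  -119:196/136  -118:197/139  -116:193/140  -114:194/139  -113:198/138  -112:197/138  -110:200/138  -108:201/138  -107:198/137  -106:190/130  -104:178/116  -102:169/105  -101:173/116  -100:188/130  -98:197/138  -96:200/139  -95:198/138  -94:169/141  -92:112/157  -90:63/187  -89:31/212  -88:15/228  -86:9/236  -84:6/240  -83:5/242  -82:4/242  -80:6/242  -78:15/234  -77:35/215  -76:62/194  -74:106/166  -72:159/146  -71:192/139  -70:200/139  -68:197/140  -66:198/140  -65:201/140  -64:199/139  -62:190/126  -60:152/97  -59:68/82  -58:22/122  -56:15/189  -54:9/231
top -122:57/89  -120:103/107  -119:123/139  -118:126/149  -116:127/150  -114:126/150  -113:126/150  -112:126/150  -110:126/150  -108:126/150  -107:126/150  -106:126/150  -104:126/148  -102:122/138  -101:114/122  -100:109/116  -98:119/135  -96:125/148  -95:125/151  -94:125/151  -92:126/151  -90:125/151  -89:112/154  -88:76/170  -86:37/202  -84:14/229  -83:5/242  -82:3/244  -80:3/239  -78:4/238  -77:6/238  -76:10/234  -74:18/225  -72:32/209  -71:64/177  -70:108/156  -68:124/151  -66:126/151  -65:125/152  -64:125/152  -62:124/150  -60:121/140  -59:106/113  -58:58/91  -56:19/116  -54:15/187
```

View pics/b5.png

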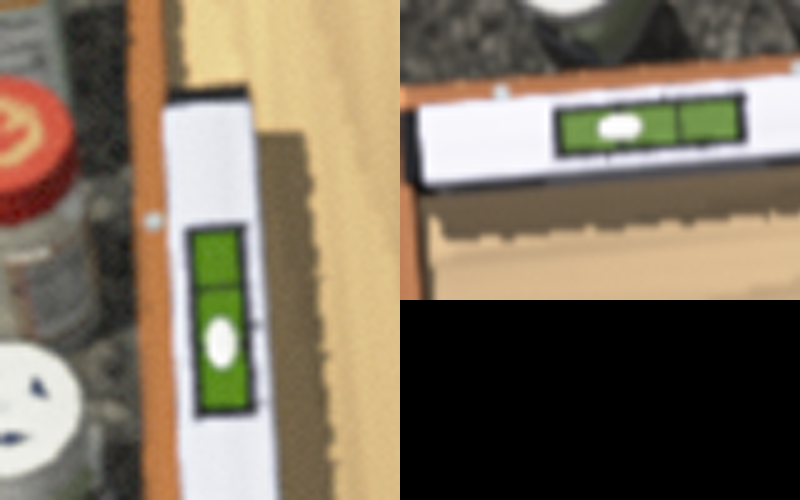

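The window's visible line is at (680,121) in the right half, and the bubble at (620,127) is about +8 to +10 mm and still drifting. That means turning clockwise, about 0.9 rad expected from the tilt. I'll turn 0.7 first.

Call:
play_rows:
  series:
    - {"offset": [0,0,0.001],"rotation": [0,0.004,0.09],"gripper": 0.02}
    - {"offset": [0,0,0.001],"rotation": [0,0.004,0.09],"gripper": 0.02}
    - {"offset": [0,0,0.001],"rotation": [0,0.002,0.09],"gripper": 0.02}
    - {"offset": [0,0,0.001],"rotation": [0,0,0.09],"gripper": 0.02}
    - {"offset": [0,0,0.001],"rotation": [0,0,0.09],"gripper": 0.02}
    - {"offset": [0,0,0.001],"rotation": [0,0,0.09],"gripper": 0.02}
    - {"offset": [0,0,0.001],"rotation": [0,0,0.06],"gripper": 0.02}
    - {"offset": [0,0,0.001],"rotation": [0,0,0],"gripper": 0.02}

```text
time_s: 11.87
tool_pos: [0.5565, -0.192, 0.0697]
eef_rot: [0.875, 3.009, 0.007]
ft_force: [-5.8, 1.1, 9.0]
width: 0.394
```

Run:
```python
from h import *
st();R=Ro.from_rotvec(ctrl.get_state()['eef_rot']).as_matrix();print('turned cw',1.6358-np.arctan2(R[1,1],R[0,1]))
```

```text
{'time_s': 11.8667, 'q': [-0.3347, 0.1689, -0.0456, 1.3482, 0.0051, 0.2313], 'tool_pos': [0.5565, -0.192, 0.0697], 'eef_rot': [0.8748, 3.0086, 0.0073], 'ft_force': [-5.7872, 1.0827, 9.0463], 'width': 0.3936}
[[-0.844, 0.536, 0.009], [0.536, 0.844, 0.002], [-0.007, 0.007, -1.0]]
turned cw 0.6308958165405061
```

Call:
play_rows:
  series:
    - {"offset": [0,0,0.001],"rotation": [0,0,0],"gripper": 0.02}
    - {"offset": [0,0,0.001],"rotation": [0,0,0],"gripper": 0.02}
    - {"offset": [0,0,0.001],"rotation": [0,0,0],"gripper": 0.02}
    - {"offset": [0,0,0.001],"rotation": [0,0,0],"gripper": 0.02}
    - {"offset": [0,0,0.001],"rotation": [0,0,0],"gripper": 0.02}
    - {"offset": [0,0,0.001],"rotation": [0,0,0],"gripper": 0.02}
    - {"offset": [0,0,0.001],"rotation": [0,0,0],"gripper": 0.02}
    - {"offset": [0,0,0.001],"rotation": [0,0,0],"gripper": 0.02}
    - {"offset": [0,0,0.001],"rotation": [0,0,0],"gripper": 0.02}
    - {"offset": [0,0,0.001],"rotation": [0,0,0],"gripper": 0.02}

```text
time_s: 12.7
tool_pos: [0.5565, -0.1921, 0.0696]
eef_rot: [0.875, 3.0, 0.011]
ft_force: [-4.9, 0.5, 9.7]
width: 0.402
```

```bash
python3 - <<'E'
import re
t=open('bub.py').read()
t=t.replace("    prof=np.array(prof);print(","    prof=np.array(prof)\n    def cr(i,th,lo,hi):\n        q=prof[(prof[:,0]>lo)&(prof[:,0]<hi)];s_=q[:,i]-th;j=np.nonzero(s_[:-1]*s_[1:]<0)[0];return (q[j,0]-s_[j]*(b[1]-b[0])/(s_[j+1]-s_[j])).round(1)\n    g=np.percentile(prof[:,1],70);print(name,'sat crossings',cr(1,g/2,-125,-55),'white crossings',cr(2,190,-120,-61))\n    d=prof[prof[:,2]<np.percentile(prof[:,2],60)-8];print('dark',d[:,[0,2]].astype(int).tolist())\n    if 0: print(").replace("np.arange(-122,-54,1.5)","np.arange(-125,-52,.75)")
open('bub.py','w').write(t)
E
python3 bub.py 6
```

```text
{'time_s': 12.7, 'q': [-0.3361, 0.1611, -0.0548, 1.339, 0.0078, 0.2315], 'tool_pos': [0.5565, -0.1921, 0.0696], 'eef_rot': [0.875, 3.0003, 0.0109], 'ft_force': [-4.8829, 0.46, 9.6693], 'width': 0.4018}
[[-0.843, 0.537, 0.018], [0.538, 0.843, 0.002], [-0.014, 0.011, -1.0]]
scene sat crossings [-122.5  -93.5  -76.5  -59.1] white crossings [-92.4 -77.7]
dark [[-124, 126], [-123, 109], [-122, 99], [-122, 102], [-121, 113], [-120, 124], [-119, 132], [-104, 130], [-104, 122], [-103, 114], [-102, 107], [-101, 106], [-101, 110], [-100, 117], [-99, 125], [-98, 132], [-62, 131], [-61, 121], [-60, 108], [-59, 95], [-59, 84], [-58, 85], [-57, 103], [-56, 131]]
top sat crossings [-121.4  -90.6  -75.1  -57.1] white crossings [-90.1 -75.6]
dark [[-122, 123], [-122, 100], [-121, 91], [-120, 99], [-119, 117], [-119, 132], [-118, 142], [-102, 144], [-101, 137], [-101, 129], [-100, 120], [-99, 116], [-98, 123], [-98, 133], [-97, 141], [-59, 144], [-59, 134], [-58, 120], [-57, 105], [-56, 98], [-56, 112], [-55, 143]]
```

View pics/b6.png

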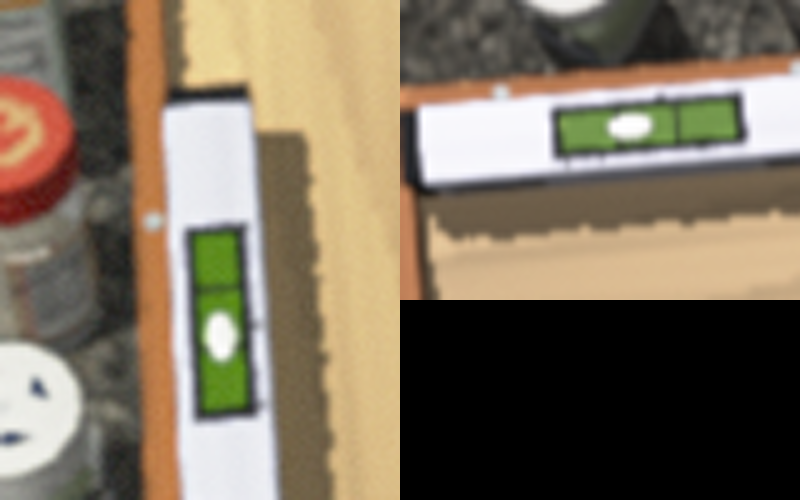

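The bubble is about +5.8 mm from the middle of the lines (line at (680,120), bubble at (630,126)). I'll turn about 0.37 rad further clockwise and take out the small tool tilt.

Call:
play_rows:
  series:
    - {"offset": [0,0,0.001],"rotation": [0.004,0.005,0.09],"gripper": 0.02}
    - {"offset": [0,0,0.001],"rotation": [0.004,0.005,0.09],"gripper": 0.02}
    - {"offset": [0,0,0.001],"rotation": [0.004,0.004,0.09],"gripper": 0.02}
    - {"offset": [0,0,0.001],"rotation": [0.001,0.001,0.08],"gripper": 0.02}
    - {"offset": [0,0,0.001],"rotation": [0,0,0],"gripper": 0.02}
    - {"offset": [0,0,0.001],"rotation": [0,0.001,0],"gripper": 0.02}
    - {"offset": [0,0,0.001],"rotation": [0,0.001,0],"gripper": 0.02}
    - {"offset": [0,0,0.001],"rotation": [0,0.001,0],"gripper": 0.02}
    - {"offset": [0,0,0.001],"rotation": [0,0.001,0],"gripper": 0.02}
    - {"offset": [0,0,0.001],"rotation": [0,0.001,0],"gripper": 0.02}

```text
time_s: 13.63
tool_pos: [0.5565, -0.192, 0.0708]
eef_rot: [1.416, 2.804, 0.01]
ft_force: [-5.4, 1.3, 9.4]
width: 0.397
```

Call:
play_rows:
  series:
    - {"offset": [0,0,0.001],"rotation": [0,0.001,0],"gripper": 0.02}
    - {"offset": [0,0,0.001],"rotation": [0,0.001,0],"gripper": 0.02}
    - {"offset": [0,0,0.001],"rotation": [0,0.001,0],"gripper": 0.02}
    - {"offset": [0,0,0.001],"rotation": [0,0.001,0],"gripper": 0.02}
    - {"offset": [0,0,0.001],"rotation": [0,0.001,0],"gripper": 0.02}
    - {"offset": [0,0,0.001],"rotation": [0,0.001,0],"gripper": 0.02}
    - {"offset": [0,0,0.001],"rotation": [0,0.001,0],"gripper": 0.02}
    - {"offset": [0,0,0.001],"rotation": [0,0.001,0],"gripper": 0.02}

```text
time_s: 14.3
tool_pos: [0.5564, -0.192, 0.0708]
eef_rot: [-1.416, -2.803, -0.019]
ft_force: [-5.3, 0.9, 9.9]
width: 0.399
```

```bash
python3 bub.py 7;  python3 - <<'E'
from h import *
R=Ro.from_rotvec(ctrl.get_state()['eef_rot']).as_matrix();print('turned cw',1.6358-np.arctan2(R[1,1],R[0,1]))
E
```

```text
{'time_s': 14.3, 'q': [-0.3381, 0.176, -0.0353, 1.3589, 0.0122, 0.5973], 'tool_pos': [0.5564, -0.192, 0.0708], 'eef_rot': [-1.4158, -2.8032, -0.019], 'ft_force': [-5.3417, 0.9462, 9.9452], 'width': 0.3987}
[[-0.594, 0.805, 0.005], [0.805, 0.593, 0.011], [0.006, 0.01, -1.0]]
scene sat crossings [-122.2  -99.   -79.9  -58.2] white crossings [-97.5 -82.4]
dark [[-123, 114], [-122, 101], [-122, 101], [-121, 111], [-120, 122], [-119, 131], [-104, 131], [-104, 124], [-103, 114], [-102, 106], [-101, 104], [-101, 107], [-100, 117], [-80, 123], [-79, 119], [-78, 122], [-77, 128], [-60, 128], [-59, 115], [-59, 101], [-58, 92], [-57, 95], [-56, 110]]
top sat crossings [-120.9  -95.3  -80.   -56.9] white crossings [-95.  -80.7]
dark [[-122, 134], [-122, 106], [-121, 89], [-120, 91], [-119, 106], [-119, 121], [-118, 135], [-117, 144], [-101, 139], [-101, 131], [-100, 121], [-99, 116], [-98, 120], [-98, 129], [-97, 142], [-78, 128], [-77, 124], [-77, 130], [-76, 139], [-59, 139], [-58, 126], [-57, 109], [-56, 99], [-56, 107], [-55, 133]]
turned cw 1.000481084664227
```

View pics/b7.png

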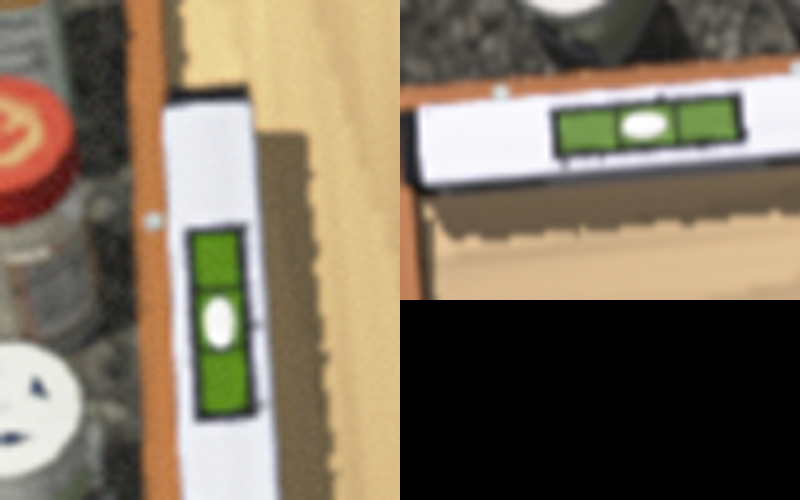

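The bubble sits between the lines (617,127) and (678,122), about +0.4 mm off in both views. One small trim, then hold.

Call:
play_rows:
  series:
    - {"offset": [0,0,0.001],"rotation": [0,0,0.02],"gripper": 0.02}
    - {"offset": [0,0,0.001],"rotation": [0,0,0],"gripper": 0.02}
    - {"offset": [0,0,0.001],"rotation": [0,0,0],"gripper": 0.02}
    - {"offset": [0,0,0.001],"rotation": [0,0,0],"gripper": 0.02}
    - {"offset": [0,0,0.001],"rotation": [0,0,0],"gripper": 0.02}
    - {"offset": [0,0,0.001],"rotation": [0,0,0],"gripper": 0.02}
    - {"offset": [0,0,0.001],"rotation": [0,0,0],"gripper": 0.02}
    - {"offset": [0,0,0.001],"rotation": [0,0,0],"gripper": 0.02}
    - {"offset": [0,0,0.001],"rotation": [0,0,0],"gripper": 0.02}
    - {"offset": [0,0,0.001],"rotation": [0,0,0],"gripper": 0.02}

```text
time_s: 15.23
tool_pos: [0.5564, -0.192, 0.0708]
eef_rot: [1.443, 2.783, 0.022]
ft_force: [-6.1, 1.5, 10.4]
width: 0.399
```

```bash
python3 bub.py 8;  python3 - <<'E'
from lev import *
for _ in range(16): s=snap('scene','scene9')   # 0.8 s under the held target
st()
P=pts(s);f=P[...,:2]-C;xx=f@X;yy=f@D;m=(xx>-.13)&(xx<-.04)&(yy<-.05)&(yy>-.24)&(P[...,2]<.065)&(P[...,2]>.045)
A=np.c_[P[m][:,:2],np.ones(m.sum())];k=np.linalg.lstsq(A,P[m][:,2],rcond=None)[0];print('plane',k.round(4))
lev(s,k)
E
python3 bub.py 10
```

```text
{'time_s': 15.2333, 'q': [-0.3385, 0.1678, -0.0447, 1.3498, 0.0127, 0.6181], 'tool_pos': [0.5564, -0.192, 0.0708], 'eef_rot': [1.4427, 2.7831, 0.0216], 'ft_force': [-6.1269, 1.4697, 10.449], 'width': 0.3992}
[[-0.576, 0.817, 0.012], [0.817, 0.576, 0.009], [0.0, 0.015, -1.0]]
scene sat crossings [-122.3  -99.1  -80.2  -58.1] white crossings [-97.5 -82.6]
dark [[-123, 113], [-122, 100], [-122, 100], [-121, 111], [-120, 122], [-119, 130], [-104, 130], [-104, 123], [-103, 113], [-102, 105], [-101, 103], [-101, 106], [-100, 116], [-80, 132], [-80, 120], [-79, 117], [-78, 122], [-77, 129], [-60, 127], [-59, 115], [-59, 101], [-58, 93], [-57, 96], [-56, 111]]
top sat crossings [-120.9  -95.3  -80.   -56.7] white crossings [-95.1 -80.7]
dark [[-122, 134], [-122, 106], [-121, 88], [-120, 91], [-119, 106], [-119, 122], [-118, 135], [-117, 144], [-101, 140], [-101, 132], [-100, 122], [-99, 117], [-98, 121], [-98, 130], [-97, 143], [-79, 145], [-78, 128], [-77, 123], [-77, 130], [-76, 139], [-58, 134], [-57, 116], [-56, 104], [-56, 111], [-55, 135]]
{'time_s': 16.1333, 'q': [-0.3385, 0.1678, -0.
[... 818 characters left out ...]
6]
dark [[-123, 114], [-122, 101], [-122, 101], [-121, 112], [-120, 122], [-119, 130], [-104, 131], [-104, 123], [-103, 113], [-102, 105], [-101, 102], [-101, 106], [-100, 116], [-80, 132], [-80, 121], [-79, 118], [-78, 122], [-77, 129], [-60, 128], [-59, 116], [-59, 101], [-58, 93], [-57, 95], [-56, 110]]
top sat crossings [-120.9  -95.3  -80.   -56.7] white crossings [-95.1 -80.8]
dark [[-122, 135], [-122, 106], [-121, 89], [-120, 91], [-119, 106], [-119, 121], [-118, 135], [-117, 144], [-101, 140], [-101, 132], [-100, 122], [-99, 117], [-98, 120], [-98, 129], [-97, 143], [-79, 144], [-78, 127], [-77, 123], [-77, 130], [-76, 138], [-58, 134], [-57, 116], [-56, 104], [-56, 111], [-55, 134]]
```

View pics/scene9.png

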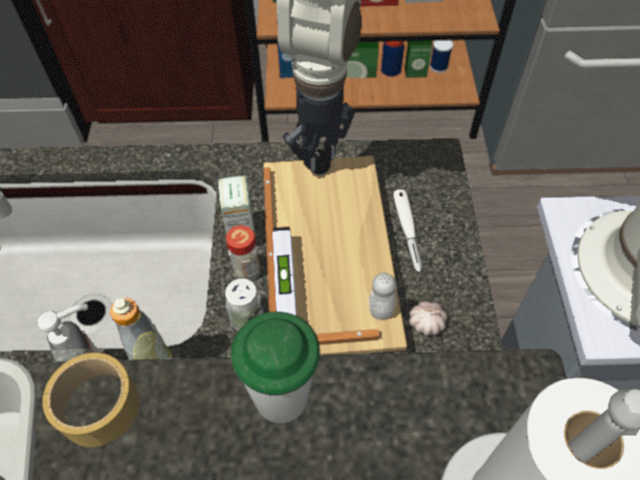

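The bubble is steady within about 0.4 mm of centre, pressing at about 9–10 N. The level is in its corner at (284,272), and the things standing around have not moved. I'm handing in.

```bash
python3 -c "
from h import *
ctrl.job_done();st()"
```

```text
the job is handed in; nothing more can be done
the job is handed in; nothing more can be done
```

The job is handed in: the level is square in the corner of the fences, and the arm is still gripping the knob and pressing it down with the bubble centred. I pushed the level against the long fence with the open fingers, then along it to the end fence with closed fingers. I gripped the knob, pressed it home and turned it clockwise about 1.02 rad.

Last checks, at 16.1 s on the robot clock:
- **Bubble:** it sat within about 0.4 mm of the middle of the two lines in both cameras and stayed there through 0.9 s of holding. The tilt fitted from depth was about 0.001 rad.
- **Level:** no more than about 1 mm from either fence (within measurement error), with a turn of about 0.1° or less. The end-fence gap was measured before the knob was pressed; later views showed no shift.
- **Press and grip:** downward force was 9–10 N (7 N brings the foot home), plus about 5–6 N sideways. The fingers were stopped on the knob at about 34 mm.
- **Things around:** unmoved in the final picture, judged by eye.

Two readings disagreed slightly. My fence position and the point where the level stopped differed by about 2 mm, so I trusted the contact force and the later pictures. The tilt alone predicted 0.90 rad of turn, so I used the bubble reading instead. The state printout after hand-in was refused, so there is no reading from after that moment.

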